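# Turn up the plain flat of a graphite forming bar under the bench burner

## Task

Get the hexagonal graphite forming bar ready under the bench burner: roll it over towards the steel stop, one flat at a time and letting it settle on each, until the plain flat with the two brass bands is on top, then slide it gently home along the stop, below the burner's muzzle, and let go. Roll and slide it on the board, never pick it up or ram it into the stop, keep off the burner, and leave the glass and the other tools where they are.

Things in the scene. Friction and masses are not known exactly. Their poses are not given: they have to be found in the camera images.
- bar: loose hexagonal prism of dark graphite, 150 mm long, 50 mm across flats, 57.7 mm across corners, each flat 28.9 mm wide, 0.45 to 0.7 kg; origin at its middle, on its axis; x along its length, z is the outward normal of the marked flat. It starts with that flat two rolls from the top, on the lower side that looks away from the stop: two rolls towards the stop bring it up, each carrying it 29 mm
- board: fixed pale refractory board on the bench, 300 x 250 mm, 12 mm thick; origin at the centre of its underside, y pointing away from the stop, x along it. Friction of the bar on it is 0.5 to 0.7: lifted under the corner at its side (25 mm above the board) the bar rolls over its far lower edge and falls onto the next flat; pushed level just above that corner it slides
- stop: fixed steel angle standing on the board, 200 mm long (its x), 35 mm high; origin at the foot of the middle of its upright face, on the board's top; y is the face's normal, pointing out over the board towards the bar. The bar lies home when its side corner touches this face, its axis then 29 mm from it
- burner: fixed bench burner: round black foot 116 mm wide (origin at its centre, on the bench, 180 mm behind the stop's face), two-cheek yoke and a cord-wrapped barrel 49 mm in diameter that rises at 20 degrees along the burner's y, across the stop and out over the bar's final place
- muzzle (a point): centre of the burner's muzzle face, 49 mm across, 75 mm beyond the stop's face and 147 mm above the bench; the lowest point of the rim is 124 mm above the bench. It overhangs the bar's final place, so the bar must be slid home with the tool leaning away from the burner
- tweezers: bystander: steel tweezers 120 mm long and 8 mm high lying across the board's far end; origin under the middle, x along them
- paddle: bystander: graphite paddle with a wooden handle, 240 mm long, 20 mm high, lying on the bench beside the board, on the side away from the stop; origin under it, x towards the blade
- bulb_a: bystander: clear blown glass bulb 60 mm in diameter on a cork ring, with a 130 mm stem reaching down to the bench; origin at the bulb's centre, x towards the stem
- bulb_b: bystander: another such glass bulb on a cork ring; origin at the bulb's centre, x towards the stem
- jar: bystander: closed amber glass jar 64 mm in diameter, 85 mm high; origin under its centre
- pick: bystander: steel pick with a wooden handle, 180 mm long, 26 mm high, lying on the bench; origin under its middle, x towards the point
- bar_mark (a point): middle of the bar's marked flat, 25 mm from the axis: the only plain flat, with a 10 mm wide brass band across it 58 mm either side of the middle, and a brass dot on each end face next to it. The other five flats each have a lengthwise groove 2 mm deep and 6 to 19 mm wide
Not all that is in view belongs to the job. Of the things like the bar, leave any that is red; of the rest the larger one is meant.

How it is judged:
By the outcome, as a careful person would: the job done as asked, in the order asked, and still so for the second after the job is handed in, with the robot touching nothing.
It also fails if it takes over 45 s, if anything falls off the work surface, if the arm or the gripper's body presses on something with over 40 N, if the wrist force passes 120 N, or if a joint passes its speed limit or range.

## Robot

A 6-joint arm with a two-finger parallel gripper is mounted at the origin on the work surface. World frame = base frame: x ahead of the robot, y to its left, z up, the work surface at z = 0. Lengths are in mm, angles in degrees, forces in N, time in s.
With the tool pointing down it reaches from about 350 to 850 mm from the base axis. Payload 8.1 kg.
Tool frame: the origin (TCP) lies midway between the tips of the shut fingers; the grasp point (between the pads) lies 19 mm behind it (r.grasp_offset is the distance from the TCP to the grasp point, in mm); z points along the fingers, x is the direction in which the jaws open and shut, and the axes are right-handed (so a half turn about z gives the same grasp; the last joint's range is limited). The gripper opens to 85 mm and grips with 20 to 120 N. Pads are 22 mm wide; open, the fingers measure 114 mm over their backs; the gripper's body (76 mm by 85 mm) begins 54 mm behind the grasp point. The pads swing forward as they close: fully open they stand 13 mm farther back than shut.
Start: joints at [-75.08, 7.471, 85.268, -0, 87.261, -4.893], TCP at [203.39, -564.48, 231.292] pointing down, gripper open.
Joint ranges: [-169.43, 169.43], [-51.17, 129.36], [1.28, 143.12], [-76.62, 256.62], [0, 156.53], [-152.29, 152.29]. Speed limits (degrees/s): [136.94, 136.94, 159.86, 180, 180, 180].

## Interface

Orientations are given as [roll, pitch, yaw] about the fixed x, y, z axes, in that order (R = Rz(yaw) Ry(pitch) Rx(roll)).
In Python, from bench import r, optics, hand_in gives the robot as it stands.
- The arm moves only by the shell command python3 -m pendant 'ROWS' [FORCE]. ROWS is JSON, a list of rows, each a list of 5 numbers: the opening, from 0 (shut) to 1 (fully open), then the shift along the tool's x, y, z in mm, then the turn about the tool's z in degrees. A call has 1 to 10 rows; each row shifts and turns the commanded pose from where the row before left it, along the tool's axes as they then stand; what a row does not reach is not made up. A row lasts 1/10 s, in which the tool goes at most 50 mm and 8.59 degrees, less where a joint would pass 70% of its speed; a pose out of reach is approached as far as the arm can. A call with a gripper value outside its range is refused whole. The fingers move at their own pace and stop on an object; FORCE is the grip in N (left out, the last holds). Time passes only in rows, so rows that do not move let the fingers close. It gives the time, the measured TCP pose, the force and the opening at its end, in the units of the state.
- r.sense(): the state, without advancing time (a new reading comes with each control period).
- optics.snapshot(name): name is "scene" or "top"; returns (picture, depth): 384x512x3 uint8, blue, green, red; 384x512 float32, mm along the optical axis (not along the pixel's ray), 0 where there is no reading.
- optics.camera_params(name): a dict with "camera_matrix" (3x3 intrinsics, pixels), "k1" (the pictures are not rectified: a ray, as slopes to the right and down, at radius r is drawn at 1 + k1 r^2 times it, then the intrinsics apply), "eye" and "orientation" of the camera in the world. Camera axes: x right, y down, z forward; pixel columns grow to the right and rows downward; lengths in mm; the calibration is good to about 2 mm. A picture is of the moment at which its call begins. camera_params takes no time and is no camera call.
- hand_in(): hands the job in, once; it reports no verdict.
Trained networks look in the newest picture that a camera, given by its name, has taken for a name from the list of things; names that differ only in an ending like _2 or _b are one class to them, and where a whole thing is asked for, a point or a joint stands for the part that bears it (a point fixed in the world has none). Each returns a list of dicts, best first, with "score" (0 to 1); they miss things now and then, are a little off and sometimes report something else, mostly with a low value. They report only what shows in the picture. A call takes as long as a camera call. They do not tell look-alikes from the thing itself.
- optics.search_frame(camera, query): "at" ([x, y, z] in mm, in world coordinates, good to about 4 mm: the middle of the surface that is visible of it).
The state is a dict: "time": time; "joint_pos": joint angles; "qd": joint speeds; "joint_efforts": joint torques, N m; "tool_pos": TCP position; "tcp_rot": TCP orientation; "ft_force": force on the tool from outside, world axes, zero at the start; "wrist_torque": the same for the moment, N m; "finger_gap": finger opening in mm.
Only numpy, scipy, OpenCV 4.12 (cv2) and the standard library are available. Lean on these libraries where they do the work, as an engineer would, in place of code of your own. Each camera call takes 0.05 s, during which the arm holds its last target. There are 200 camera calls.

## Working session

There is one attempt and no reset: what is moved stays moved. The work goes in short steps, Python scripts to look and compute and a shell command to move; the robot and the scene stay as the last step left them, time stands still between calls to the robot, and variables do not carry over. Pictures are saved under pics/ and viewed, about 8 in all and at most 12, crops included, and the job is handed in when it is done.

```bash
mkdir -p pics; ls; cat > h.py <<'E'
import numpy as np, cv2
from scipy.spatial.transform import Rotation as R
from bench import r, optics
def cloud(name):
    p,d=optics.snapshot(name); c=optics.camera_params(name)
    K=np.array(c["camera_matrix"],float); h,w=d.shape
    u,v=np.meshgrid(np.arange(w),np.arange(h))
    xd=(u-K[0,2])/K[0,0]; yd=(v-K[1,2])/K[1,1]; x,y=xd.copy(),yd.copy()
    for _ in range(10):
        s=1+c["k1"]*(x*x+y*y); x,y=xd/s,yd/s
    P=np.stack([x*d,y*d,d],-1)
    o=np.array(c["orientation"],float)
    M=o if o.shape==(3,3) else R.from_euler('xyz',o,degrees=True).as_matrix()
    W=P@M.T+np.array(c["eye"]); W[d<=0]=np.nan
    return p,W
def tool():
    s=r.sense(); return np.array(s["tool_pos"]),R.from_euler('xyz',s["tcp_rot"],degrees=True).as_matrix(),s
E
python3 - <<'E'
from h import *
for n in("scene","top"):
    print(n,optics.camera_params(n))
    p,W=cloud(n); cv2.imwrite(f"pics/{n}0.png",p)
    for q in("bar","stop","board","burner","muzzle","tweezers","bar_mark"):
        print(q,[(np.round(e["at"]).tolist(),round(e["score"],2)) for e in optics.search_frame(n,q)][:4])
print(r.sense())
E
```

```text
pics
scene {'camera_matrix': array([[351.50275719,   0.        , 256.37031781],
       [  0.        , 351.50275719, 191.07105269],
       [  0.        ,   0.        ,   1.        ]]), 'k1': -0.08528416856929974, 'eye': array([1104.21507438,  182.30798124,  790.19551521]), 'orientation': array([-138.38943186,    1.13018887,  101.23601472])}
bar [([545.0, 5.0, 56.0], 0.98), ([309.0, 190.0, 42.0], 0.61), ([486.0, 188.0, 28.0], 0.57), ([570.0, -251.0, 75.0], 0.26)]
stop [([592.0, -120.0, 27.0], 0.9)]
board [([598.0, -16.0, 12.0], 0.81), ([518.0, 412.0, 50.0], 0.23)]
burner [([574.0, -254.0, 75.0], 0.69)]
muzzle [([571.0, -248.0, 80.0], 0.7)]
tweezers [([686.0, -27.0, 18.0], 0.69)]
bar_mark [([311.0, 193.0, 46.0], 0.98), ([552.0, 6.0, 58.0], 0.81), ([482.0, 194.0, 30.0], 0.73)]
top {'camera_matrix': array([[461.29572906,   0.        , 260.7349653 ],
       [  0.        , 461.29572906, 194.58730814],
       [  0.        ,   0.        ,   1.        ]]), 'k1': -0.15227086695393408, 'eye': array([ 304.8770962 ,   81.98513241, 1506.09963282]), 'orientation': array([-1.71525581e+02,  1.41380664
[... 381 characters left out ...]
[523.0, 4.0, 61.0], 0.84)]
{'time': 0.8, 'joint_pos': array([-7.50796131e+01,  7.46843209e+00,  8.52666856e+01, -1.70746240e-03,
        8.72607319e+01, -4.89285201e+00]), 'qd': array([-0.06499651,  0.06488692, -0.01889217, -0.03567405, -0.00880187,
        0.08405588]), 'joint_efforts': array([ 6.13933685e-05, -5.69255197e+01, -5.00830936e+01, -1.37878474e-04,
        1.07362455e-03, -5.02549460e-05]), 'tool_pos': array([ 203.3910746 , -564.49591792,  231.33144344]), 'tcp_rot': array([ 1.79997947e+02, -3.98981530e-03, -7.01866795e+01]), 'ft_force': array([ 0.2392584 , -0.28226307,  0.56028733]), 'wrist_torque': array([-0.01852761,  0.00042692,  0.04107925]), 'finger_gap': 85.12566382239267}
```

```bash
python3 -c "
import cv2,numpy as np
a=cv2.imread('pics/scene0.png');b=cv2.imread('pics/top0.png')
cv2.imwrite('pics/both0.png',cv2.resize(np.hstack([a,b]),(800,300)))"
```

```text
(no output)
```

View pics/scene0.png

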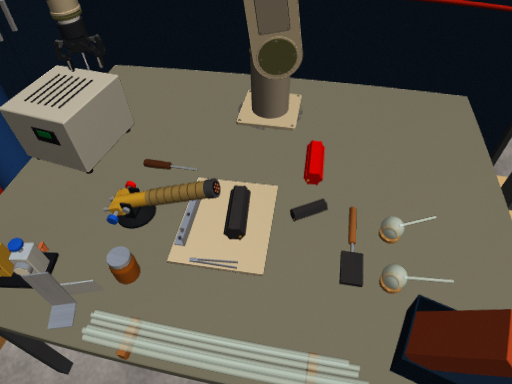

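View pics/top0.png

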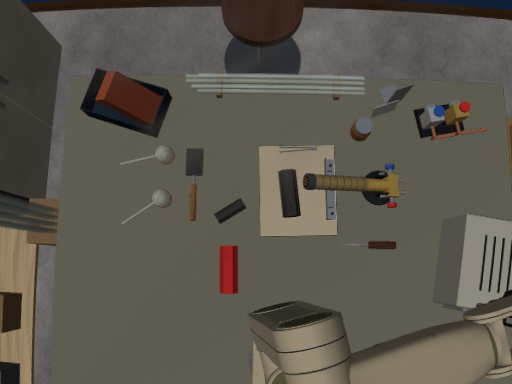

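Candidates for the bar: the large dark one on the board, at scene (238,212) / top (290,193); the small dark one at scene (310,210); and the red one at scene (315,162). I choose the large dark one. The burner's muzzle is at scene (211,188) and the tweezers at (214,262). Next I check with a crop and fit the geometry.

```bash
cat > fit.py <<'E'
from h import *
def ext(Q):
    (c,(w,h),a)=cv2.minAreaRect(Q[:,:2].astype(np.float32)); b=cv2.boxPoints((c,(w,h),a))
    e=max([b[1]-b[0],b[2]-b[1]],key=np.linalg.norm); e*=np.sign(e[0])
    return np.round(c,1),np.round([w,h],1),round(np.degrees(np.arctan2(e[1],e[0])),2)
def bar(yc=(-120,60)):
    for n in("scene","top"):
        p,W=cloud(n); x,y,z=W[...,0],W[...,1],W[...,2]
        b=(p.max(-1)<75)&(x>430)&(x<680)&(y>yc[0])&(y<yc[1])&(z>20)&(z<80)
        k,l,s,_=cv2.connectedComponentsWithStats(b.astype(np.uint8)); 
        i=1+s[1:,4].argmax(); Q=W[l==i]; T=Q[Q[:,2]>np.nanmedian(Q[Q[:,2]>55,2])-2.5]
        print(n,"bar all",ext(Q),"z",np.round(np.percentile(Q[:,2],[2,50,98]),1),"top flat",ext(T),len(T),np.round(T.mean(0),1))
    return
E
python3 - <<'E'
from fit import *
bar((-60,60))
for n in("scene","top"):
    p,W=cloud(n); x,y,z=W[...,0],W[...,1],W[...,2]
    m=(abs(z-12)<4)&(x>400)&(x<760)&(y>-180)&(y<150)&(p.min(-1)>100)
    print(n,"board",ext(W[m]),np.round(np.median(z[m]),1))
    m=(z>40)&(z<52)&(x>430)&(x<680)&(y>-145)&(y<-75)&(p.min(-1)>70)
    if m.sum()>5: print("stop top",ext(W[m]),m.sum(),np.round(np.percentile(W[m],[2,98],axis=0),1))
    m=(z>110)&(x>450)&(x<680)&(y>-300)&(y<20); Q=W[m]
    print("barrel",ext(Q),np.round(np.percentile(Q,[1,99],axis=0),1))
p,W=cloud("scene")
cv2.imwrite("pics/c1.png",cv2.resize(p[165:285,160:290],None,fx=5,fy=5,interpolation=cv2.INTER_CUBIC)[:600])
E
```

```text
scene bar all (array([533.8,   0. ]), array([154. ,  56.5]), np.float32(6.7)) z [27.7 57.4 62.6] top flat (array([534.1,   1.1]), array([153.1,  34.8]), np.float32(6.55)) 526 [538.9   1.9  59.8]
top bar all (array([529.6,  -1.5]), array([148.8,  55.4]), np.float32(6.48)) z [38.2 59.7 67.6] top flat (array([529.3,   0. ]), array([148. ,  38.7]), np.float32(7.31)) 415 [ 5.296e+02 -4.000e-01  6.310e+01]
scene board (array([549.5, -28.7]), array([299.6, 250.9]), np.float32(1.73)) 11.7
stop top (array([ 586., -128.]), array([130.2,  21.6]), np.float32(1.01)) 98 [[ 523.5 -124.2   40.7]
 [ 650.2 -116.7   49.3]]
barrel (array([ 560.4, -121. ]), array([ 49.8, 171.5]), np.float32(-85.02)) [[ 535.5 -200.6  110.6]
 [ 579.8  -36.8  167. ]]
top board (array([546.8, -30.4]), array([297.8, 249.6]), np.float32(1.92)) 12.8
stop top (array([ 550. , -127.8]), array([199.5,  16. ]), np.float32(1.97)) 69 [[ 451.7 -130.8   41.1]
 [ 647.2 -117.1   51.7]]
barrel (array([ 554.4, -134.9]), array([ 49.1, 195.1]), np.float32(-87.09)) [[ 527.9 -213.8  111. ]
 [ 574.6  -38.8  170.6]]
```

View pics/c1.png

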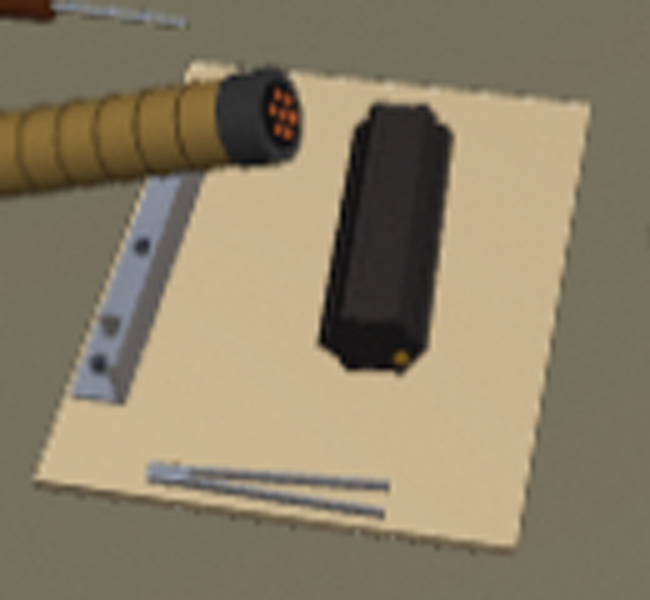

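The crop shows the brass dot at (400,357) on the lower right of the near end face, on the side away from the stop. That confirms the bar. The muzzle is at (285,112). The bar is yawed about 6.6° and the stop about 1.9°. I go above the far side of the bar with the fingers shut.

```bash
python3 -m pendant '[[0,0,0,-40,0],[0,-34,-36.7,0,0],[0,-34,-36.7,0,0],[0,-34,-36.7,0,0],[0,-34,-36.7,0,0],[0,-34,-36.7,0,0],[0,-34,-36.7,0,0],[0,-34,-36.7,0,0],[0,-34,-36.7,0,0]]'; python3 -m pendant '[[0,-34,-36.7,0,0],[0,-34,-36.7,0,0],[0,-34,-36.7,0,0],[0,-34,-36.7,0,0],[0,-34,-36.7,0,0],[0,0,0,0,6.6],[0,0,0,0,6.6]]'; python3 -c "
from h import *
p,M,s=tool(); print(p,s['tcp_rot'],s['finger_gap'])
print(M.T@(np.array([525.3,57,120])-p))"
```

```text
time: 1.95
tool_pos: [387.8, -207.4, 271.6]
tcp_rot: [-180.0, -0.0, -70.2]
ft_force: [1.5, -1.5, -0.2]
finger_gap: 0.1
time: 2.65
tool_pos: [502.6, 14.7, 271.1]
tcp_rot: [180.0, 0.0, -83.4]
ft_force: [-0.1, -0.3, -0.4]
finger_gap: 0.2
[502.55914287  14.68501401 271.0589848 ] [ 1.79970024e+02  8.29346423e-03 -8.34346013e+01] 0.1917354243451357
[-39.41549167 -27.50893081 151.05032027]
```

```bash
python3 -m pendant '[[0,-39.4,-27.5,0,0],[0,0,0,48,0],[0,0,0,48,0],[0,0,0,48,0],[0,0,0,48,0],[0,0,0,45,0],[0,0,0,10,0],[0,0,0,0,0]]'; python3 - <<'E'
from h import *
p,W=cloud("scene"); cv2.imwrite("pics/c2.png",cv2.resize(p[145:285,160:290],None,fx=4.2,fy=4.2,interpolation=cv2.INTER_CUBIC))
E
```

```text
time: 3.45
tool_pos: [523.4, 55.0, 22.9]
tcp_rot: [179.8, 0.0, -83.4]
ft_force: [0.1, -0.5, 1.1]
finger_gap: -0.1
```

View pics/c2.png

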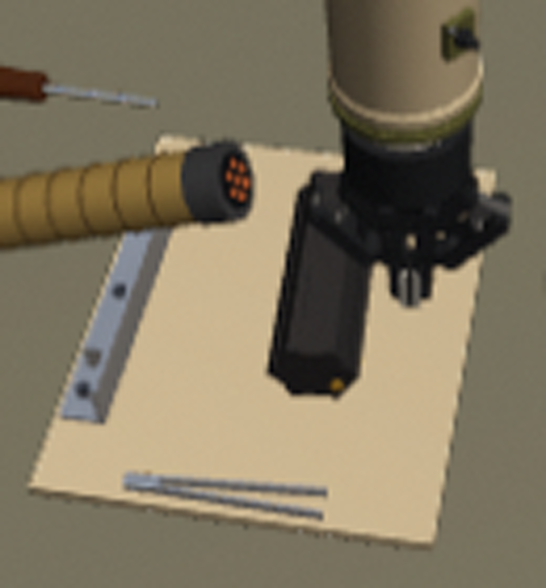

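The fingers hang behind the bar, at about (408,290), with a gap. The gripper's linkage bulges out over the bar, so I measure its profile in the tool frame.

```bash
python3 - <<'E'
from h import *
for n in("scene","top"):
    p,W=cloud(n); t,M,s=tool()
    Q=(W.reshape(-1,3)-t)@M; Q=Q[(abs(Q[:,:2])<100).all(1)&(Q[:,2]<5)]
    for a in range(-160,5,10):
        S=Q[(Q[:,2]>=a)&(Q[:,2]<a+10)&(abs(Q[:,1])<30)&(Q[:,0]<85)]
        w=S@M.T+t; S=S[w[:,2]>68]if a<-46 else S
        if len(S): print(n,a,len(S),np.round(S[:,0].min()),np.round(S[:,0].max()))
E
```

```text
scene -160 27 -36.0 36.0
scene -150 29 -36.0 37.0
scene -140 28 -36.0 34.0
scene -130 4 -36.0 34.0
scene -120 26 -41.0 40.0
scene -110 79 -44.0 41.0
scene -100 134 -60.0 59.0
scene -90 133 -62.0 60.0
scene -80 89 -57.0 55.0
scene -70 77 -48.0 48.0
scene -60 107 -40.0 41.0
scene -50 53 -32.0 33.0
scene -40 187 -19.0 71.0
scene -30 56 -14.0 78.0
scene -20 101 -13.0 83.0
scene -10 37 -100.0 83.0
scene 0 8 -98.0 6.0
top -140 1 -30.0 -30.0
top -130 1 -27.0 -27.0
top -120 3 -40.0 -37.0
top -110 3 -49.0 -43.0
top -100 9 -50.0 51.0
top -90 14 -49.0 60.0
top -80 9 -50.0 46.0
top -70 4 -38.0 -31.0
top -50 3 41.0 54.0
top -40 52 37.0 64.0
top -30 16 30.0 56.0
top -20 8 -98.0 34.0
top -10 10 -100.0 -91.0
top 0 1 -92.0 -92.0
```

The linkage bulges ±62 mm about 90 mm above the tips, so with shut fingers it would meet the muzzle. I open to 0.6 so that the finger leads, then measure again.

```bash
python3 -m pendant '[[0,-15,0,0,0],[0.6,-13,0,0,0],[0.6,0,0,0,0],[0.6,0,0,0,0],[0.6,0,0,0,0],[0.6,0,0,0,0]]'; cat > prof.py <<'E'
from h import *
p,W=cloud("scene"); t,M,s=tool()
Q=(W.reshape(-1,3)-t)@M; w=W.reshape(-1,3)
for a in range(-120,20,10):
    S=Q[(Q[:,2]>=a)&(Q[:,2]<a+10)&(abs(Q[:,1])<25)&(abs(Q[:,0])<62+5)&(w[:,2]>17)]
    if len(S): print(a,len(S),np.round(np.sort(S[:,0])[[0,-1]]),np.round(S[:,2].max(),1))
E
python3 prof.py
```

```text
time: 4.2
tool_pos: [521.8, 82.6, 24.3]
tcp_rot: [180.0, -0.0, -83.4]
ft_force: [0.4, -0.5, 0.4]
finger_gap: 51.3
-120 35 [-41.  40.] -110.1
-110 205 [-66.  67.] -100.0
-100 117 [-67.  67.] -90.0
-90 83 [-65.  65.] -80.2
-80 87 [-63.  63.] -70.0
-70 62 [-61.  58.] -60.0
-60 114 [-59.  58.] -50.3
-50 29 [-54.  56.] -40.2
-40 35 [-39.  67.] -30.3
-30 49 [-39.  65.] -20.1
-20 55 [-66.  62.] -10.0
-10 11 [-67.  31.] -0.5
0 5 [-67. -61.] 7.1
```

```bash
python3 -m pendant '[[0.6,0,8,6,0],[0.6,8,0,0,0],[0.6,5,0,0,0],[0.6,0,0,0,0]]';python3 -m pendant '[[0.6,2,0,0,0],[0.6,0,0,0,0]]';python3 -m pendant '[[0.6,2,0,0,0],[0.6,0,0,0,0]]'
```

```text
time: 4.65
tool_pos: [515.5, 68.0, 18.3]
tcp_rot: [-180.0, -0.0, -83.4]
ft_force: [0.4, 0.8, -0.3]
finger_gap: 51.3
time: 4.85
tool_pos: [515.8, 66.9, 18.5]
tcp_rot: [-180.0, 0.0, -83.4]
ft_force: [-0.2, 0.2, 0.3]
finger_gap: 51.0
time: 5.05
tool_pos: [515.9, 65.3, 18.4]
tcp_rot: [-180.0, 0.0, -83.4]
ft_force: [-0.3, 2.2, 1.0]
finger_gap: 51.2
```

Contact (2.2 N). I now lift along the arc about the far lower edge.

```bash
python3 -m pendant '[[0.6,2,0,-1,0],[0.6,2.3,0,-3.7,0],[0.6,2.7,0,-3.4,0],[0.6,0,0,0,0]]'; python3 -c "
from fit import *
bar((-60,60))
p,W=cloud('scene'); cv2.imwrite('pics/c3.png',cv2.resize(p[165:285,170:290],None,fx=4.5,fy=4.5,interpolation=cv2.INTER_CUBIC))"
```

```text
time: 5.45
tool_pos: [517.1, 57.5, 27.1]
tcp_rot: [-180.0, -0.0, -83.4]
ft_force: [-0.5, 2.1, 0.3]
finger_gap: 51.2
scene bar all (array([533.7,  -0.8]), array([153.2,  69.4]), np.float32(7.51)) z [25.2 59.  72.8] top flat (array([534.6,   3.3]), array([150.3,  61.6]), np.float32(7.02)) 441 [555.5  -6.1  62.3]
top bar all (array([485.3,   1.7]), array([62.6, 21.5]), np.float32(4.9)) z [45.3 57.7 72.2] top flat (array([485.4,   0.8]), array([60.6, 19.4]), np.float32(4.76)) 59 [487.7  -3.6  66.3]
```

View pics/c3.png

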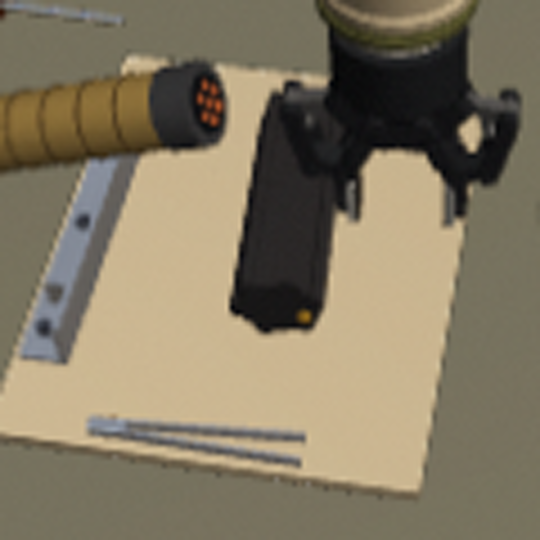

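The end face is tilted and the brass dot has moved up, to about (305,315), so the bar is tipping. I continue past balance.

```bash
python3 -m pendant '[[0.6,2.9,0,-3.3,0],[0.6,3.3,0,-2.9,0],[0.6,3.4,0,-2.7,0],[0.6,3,0,-2,0],[0.6,0,0,0,0]]'; python3 -m pendant '[[0.6,2,0,-1,0],[0.6,0,0,0,0]]';python3 -c "
from fit import *
bar((-90,60))
p,W=cloud('scene'); cv2.imwrite('pics/c4.png',cv2.resize(p[165:285,170:290],None,fx=4,fy=4,interpolation=cv2.INTER_CUBIC))"
```

```text
time: 6.1
tool_pos: [518.5, 44.9, 37.8]
tcp_rot: [-180.0, -0.0, -83.4]
ft_force: [0.5, -0.5, -0.7]
finger_gap: 51.2
time: 6.3
tool_pos: [518.4, 43.4, 38.4]
tcp_rot: [-180.0, -0.0, -83.4]
ft_force: [-0.4, 0.2, -0.0]
finger_gap: 51.6
scene bar all (array([538. , -30.9]), array([151.5,  56.7]), np.float32(7.35)) z [26.4 58.4 63.6] top flat (array([537.8, -29. ]), array([151.4,  34.4]), np.float32(7.08)) 425 [553.9 -28.6  60.8]
top bar all (array([489.3, -17.9]), array([64.5, 17. ]), np.float32(8.76)) z [41.5 58.2 69. ] top flat (array([488.2, -21.1]), array([57.1,  9.5]), np.float32(1.56)) 43 [490.1 -21.2  64.3]
```

The bar has rolled one flat, to a centre of about (536,-32), and settled. I re-stage for roll 2, fully open and shifted towards x≈505 so the linkage stays clear of the muzzle.

```bash
python3 -m pendant '[[0.6,-12,6,0,0],[0.6,-13,8,0,0],[1,0,0,0,0],[1,0,0,0,0],[1,0,0,14,0],[1,0,0,13,0],[1,0,0,0,0]]'; sed -i 's/<62+5/<80/' prof.py; python3 prof.py; python3 -c "
from fit import *
p,W=cloud('scene'); cv2.imwrite('pics/c5.png',cv2.resize(p[145:285,170:310],None,fx=4.2,fy=4.2,interpolation=cv2.INTER_CUBIC))"
```

```text
time: 7.15
tool_pos: [499.2, 66.5, 8.2]
tcp_rot: [179.7, 0.0, -83.4]
ft_force: [-0.4, 0.2, 0.4]
finger_gap: 85.6
-120 138 [-67.  67.] -110.0
-110 126 [-68.  67.] -100.0
-100 107 [-71.  70.] -90.1
-90 83 [-71.  71.] -80.0
-80 121 [-72.  71.] -70.2
-70 115 [-72.  72.] -60.0
-60 40 [-70.  72.] -50.6
-50 18 [-49.  79.] -40.2
-40 50 [-55.  80.] -30.0
-30 36 [-80.  75.] -20.1
-20 16 [-78.  50.] -11.1
-10 1 [-75. -75.] -8.1
```

View pics/c5.png

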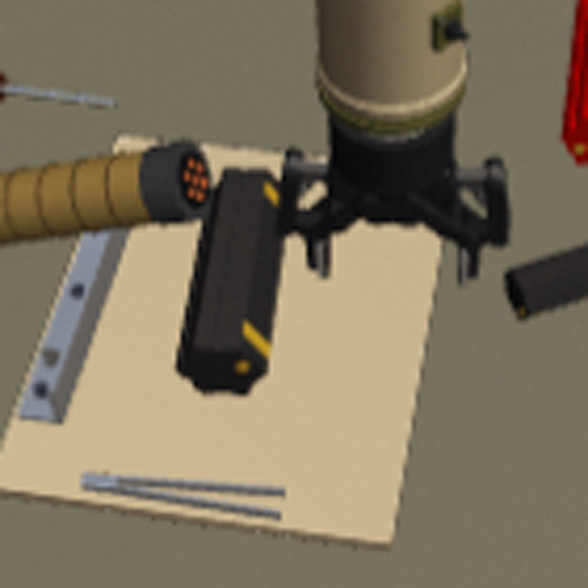

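The bands are now on the upper flat facing away from the stop, at (272,193) and (257,340), as expected after one roll. The decoy at (545,285) is clear. I raise the tip a little so the linkage clears the bar's top edge, then make contact.

```bash
python3 -m pendant '[[1,0,4,-7,0],[1,8,0,0,0],[1,5,0,0,0],[1,0,0,0,0]]';python3 -m pendant '[[1,2,0,0,0],[1,0,0,0,0]]';python3 -m pendant '[[1,2,0,0,0],[1,0,0,0,0]]'
```

```text
time: 7.65
tool_pos: [499.6, 52.5, 18.8]
tcp_rot: [-179.9, -0.0, -83.4]
ft_force: [0.7, -1.0, 0.1]
finger_gap: 85.3
time: 7.85
tool_pos: [499.3, 51.2, 18.3]
tcp_rot: [-180.0, -0.0, -83.4]
ft_force: [0.9, 0.0, 0.1]
finger_gap: 85.5
time: 8.05
tool_pos: [499.5, 49.4, 18.2]
tcp_rot: [180.0, 0.0, -83.4]
ft_force: [-0.6, -0.6, -0.9]
finger_gap: 85.5
```

```bash
python3 -m pendant '[[1,1.5,0,2,0],[1,0,0,0,0]]';python3 -m pendant '[[1,1.5,0,0,0],[1,0,0,0,0]]'
```

```text
time: 8.25
tool_pos: [499.9, 48.2, 16.4]
tcp_rot: [-180.0, 0.0, -83.4]
ft_force: [0.3, 2.3, 2.1]
finger_gap: 85.0
time: 8.45
tool_pos: [499.9, 46.8, 16.4]
tcp_rot: [-180.0, 0.0, -83.4]
ft_force: [-0.5, 3.8, 2.6]
finger_gap: 85.2
```

```bash
python3 -m pendant '[[1,1,0,-2.5,0],[1,2.3,0,-3.7,0],[1,0,0,0,0]]';python3 -m pendant '[[1,2.7,0,-3.4,0],[1,0,0,0,0]]'; python3 -c "
from fit import *
bar((-90,60))
p,W=cloud('scene'); cv2.imwrite('pics/c6.png',cv2.resize(p[165:285,170:290],None,fx=4.5,fy=4.5,interpolation=cv2.INTER_CUBIC))"
```

```text
time: 8.75
tool_pos: [500.5, 42.9, 23.0]
tcp_rot: [-180.0, -0.0, -83.4]
ft_force: [-0.6, 2.7, 1.0]
finger_gap: 85.1
time: 8.95
tool_pos: [500.9, 40.2, 26.4]
tcp_rot: [-180.0, -0.0, -83.4]
ft_force: [0.1, 2.1, 1.0]
finger_gap: 85.3
scene bar all (array([538.2, -33.5]), array([151.1,  58.1]), np.float32(6.87)) z [26.5 59.  64.1] top flat (array([537.3, -27.8]), array([151.1,  47. ]), np.float32(7.46)) 449 [549.7 -33.2  61.2]
top bar all (array([490.3, -19.2]), array([21.5, 14.9]), np.float32(35.54)) z [41.1 53.5 64.9] top flat (array([489. , -16.5]), array([20., 12.]), np.float32(86.14)) 10 [489.4 -21.5  60.6]
```

View pics/c6.png

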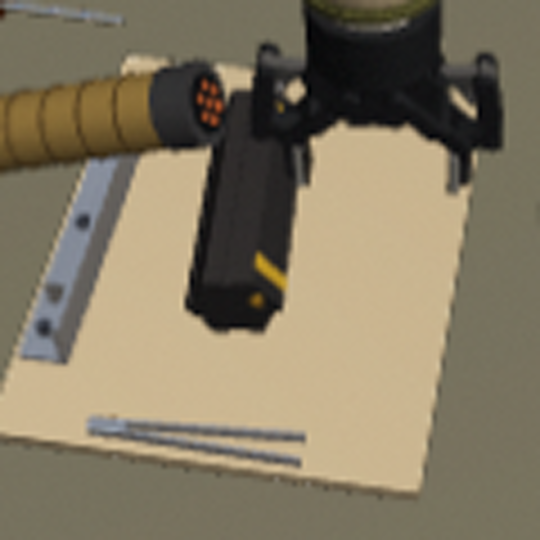

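The bar has hardly tilted, and the upward force on the tool says the knuckle is riding on the upper flat. I back off and measure the linkage width, so I can choose a narrower opening.

```bash
python3 -m pendant '[[1,-8,0,0,0],[1,-10,0,0,0],[0.4,0,0,0,0],[0.4,0,0,0,0],[0.4,0,0,0,0],[0.4,0,0,0,0]]';python3 prof.py; python3 - <<'E'
from fit import *
bar((-90,60))
p,W=cloud("scene");q,V=cloud("top"); t,M,s=tool()
for X in (W,V):
    Q=(X.reshape(-1,3)-t)@M
    for a,b in((-110,-90),(-90,-70),(-70,-50)):
        S=Q[(Q[:,2]>=a)&(Q[:,2]<b)&(abs(Q[:,0])<75)&(abs(Q[:,1])<48)]
        for lo,hi in((-75,-45),(-45,45),(45,75)):
            T=S[(S[:,0]>lo)&(S[:,0]<hi),1]
            if len(T)>3: print(a,lo,len(T),np.round(np.percentile(T,[2,98])))
E
```

```text
time: 9.7
tool_pos: [498.5, 58.3, 25.9]
tcp_rot: [180.0, -0.0, -83.4]
ft_force: [0.4, -0.4, 0.3]
finger_gap: 34.0
-120 35 [-41.  40.] -110.1
-110 158 [-65.  64.] -100.0
-100 133 [-65.  65.] -90.0
-90 87 [-63.  62.] -80.2
-80 89 [-60.  57.] -70.0
-70 54 [-56.  52.] -60.1
-60 110 [-51.  50.] -50.3
-50 39 [-48.  48.] -40.5
-40 32 [-32.  80.] -30.0
-30 65 [-30.  78.] -20.1
-20 59 [-30.  73.] -10.5
-10 16 [-27.  68.] -1.7
scene bar all (array([537.9, -32.9]), array([150.8,  56.1]), np.float32(8.36)) z [27.  58.3 62.7] top flat (array([537.6, -32.4]), array([150.2,  33.7]), np.float32(7.96)) 501 [542.8 -31.8  60.3]
top bar all (array([535.8, -53.1]), array([150.2,  25.9]), np.float32(3.81)) z [36.7 59.2 67.7] top flat (array([532.5, -47.2]), array([144. ,  13.8]), np.float32(3.81)) 102 [511.1 -47.4  63.9]
-110 -75 70 [-16.   9.]
-110 -45 160 [-23.   1.]
-110 45 64 [-16.   7.]
-90 -75 34 [-16.  -7.]
-90 -45 99 [-22.  -4.]
-90 45 39 [-17.   1.]
-70 -75 17 [-16. -13.]
-70 -45 136 [-20.   8.]
-70 45 13 [-15. -12.]
-110 -75 7 [-2. 11.]
-90 -75 4 [-7. 12.]
-70 -45 13 [ 3. 13.]
```

```bash
python3 -m pendant '[[0.6,0,0,0,0],[0.6,0,0,8,0],[0.6,12,0,0,0],[0.6,10,0,0,0],[0.6,0,0,0,0]]';python3 -m pendant '[[0.6,3,0,0,0],[0.6,0,0,0,0]]';python3 -m pendant '[[0.6,2,0,0,0],[0.6,0,0,0,0]]'
```

```text
time: 10.45
tool_pos: [501.2, 34.9, 17.9]
tcp_rot: [180.0, -0.0, -83.5]
ft_force: [-0.1, -0.8, 0.4]
finger_gap: 51.1
time: 10.65
tool_pos: [501.6, 33.2, 18.1]
tcp_rot: [-180.0, -0.0, -83.4]
ft_force: [0.3, -0.5, 0.4]
finger_gap: 51.4
time: 10.85
tool_pos: [501.6, 31.5, 18.0]
tcp_rot: [-180.0, -0.0, -83.4]
ft_force: [-0.6, 0.3, 0.7]
finger_gap: 51.3
```

```bash
python3 -m pendant '[[0.6,2,0,0,0],[0.6,0,0,0,0]]';python3 -m pendant '[[0.6,2,0,-1,0],[0.6,0,0,0,0]]'
```

```text
time: 11.05
tool_pos: [501.7, 29.9, 17.9]
tcp_rot: [180.0, 0.0, -83.4]
ft_force: [-0.9, 2.0, 0.7]
finger_gap: 51.4
time: 11.25
tool_pos: [501.8, 27.6, 18.8]
tcp_rot: [180.0, 0.0, -83.4]
ft_force: [-1.2, 3.0, -0.3]
finger_gap: 51.1
```

```bash
python3 -m pendant '[[0.6,2.3,0,-3.7,0],[0.6,2.7,0,-3.4,0],[0.6,0,0,0,0]]'; python3 -c "
from fit import *
bar((-90,60))"
```

```text
time: 11.55
tool_pos: [503.2, 22.1, 26.8]
tcp_rot: [-179.9, -0.0, -83.4]
ft_force: [-0.4, 1.2, 0.6]
finger_gap: 51.3
scene bar all (array([547.5, -31.9]), array([130.5,  70. ]), np.float32(9.12)) z [25.  59.7 76.6] top flat (array([551.2, -36.3]), array([ 60. , 125.5]), np.float32(-7.5)) 426 [558.1 -36.6  63.1]
top bar all (array([478.4, -34.3]), array([41.7, 27.4]), np.float32(0.27)) z [46.3 61.1 71.8] top flat (array([478.9, -40. ]), array([39.1, 15.9]), np.float32(0.27)) 44 [480.9 -42.5  67.1]
```

The bar is tilting (top edge about 72 mm). I continue past balance.

```bash
python3 -m pendant '[[0.6,2.9,0,-3.3,0],[0.6,3.3,0,-2.9,0],[0.6,3.4,0,-2.7,0],[0.6,0,0,0,0]]'; python3 -c "
from fit import *
bar((-100,60))
p,W=cloud('scene'); cv2.imwrite('pics/c7.png',cv2.resize(p[145:285,170:290],None,fx=4.2,fy=4.2,interpolation=cv2.INTER_CUBIC))"
```

```text
time: 12.05
tool_pos: [504.3, 12.4, 35.6]
tcp_rot: [-179.9, -0.0, -83.4]
ft_force: [-0.7, -0.0, 0.3]
finger_gap: 51.2
scene bar all (array([558.8, -41.2]), array([112.1,  60.1]), np.float32(9.23)) z [25.8 58.7 68.8] top flat (array([558.5, -39.9]), array([108.9,  53.9]), np.float32(6.38)) 369 [562.2 -44.1  63.7]
top bar all (array([491.9, -47.4]), array([18.9, 27.4]), np.float32(-78.77)) z [34.7 62.6 71.4] top flat (array([490.2, -47.5]), array([25. , 16.4]), np.float32(88.69)) 35 [491.8 -47.9  64.9]
```

View pics/c7.png

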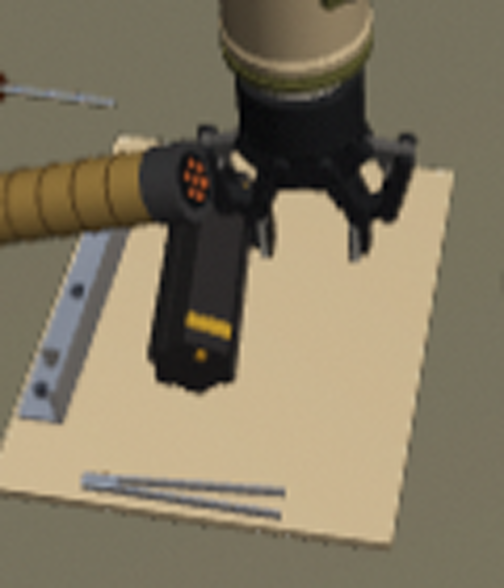

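The band is on top at (210,325) and the dot is at the top of the end face at (200,355). There is no force on the finger, so the bar seems settled with the marked flat up. I back off and measure.

```bash
python3 -m pendant '[[0.6,-12,0,0,0],[0.6,-20,0,0,0],[0.6,-20,0,0,0],[0.6,0,0,0,0]]'; cat > ends.py <<'E'
from fit import *
bar((-125,60))
for n in("scene","top"):
    p,W=cloud(n); h=cv2.cvtColor(p,cv2.COLOR_BGR2HSV)
    x,y,z=W[...,0],W[...,1],W[...,2]
    m=(h[...,0]>12)&(h[...,0]<32)&(h[...,1]>150)&(h[...,2]>90)&(z>52)&(z<72)&(y>-125)&(y<20)&(x>430)&(x<660)
    for lo,hi in((430,520),(520,660)):
        k=m&(x>lo)&(x<hi)
        if k.sum()>2: print(n,"band",k.sum(),np.round(np.median(W[k],axis=0),1),ext(W[k]))
    Q=W.reshape(-1,3); Q=Q[(Q[:,2]>58)&(Q[:,2]<68)&(Q[:,1]>-130)&(Q[:,1]<10)]
    for a in range(455,625,15):
        S=Q[abs(Q[:,0]-a)<6,1]
        if len(S)>3: print(a,len(S),np.round([S.min(),S.max()]),end='; ')
    print()
E
python3 ends.py
```

```text
time: 12.6
tool_pos: [497.0, 67.3, 34.6]
tcp_rot: [180.0, 0.1, -83.3]
ft_force: [-0.9, -0.7, -1.1]
finger_gap: 51.4
scene bar all (array([542.8, -64.5]), array([150.5,  56.9]), np.float32(9.4)) z [25.  52.9 64.2] top flat (array([543.1, -64.4]), array([150. ,  33.7]), np.float32(9.08)) 309 [561.4 -60.1  61.1]
top bar all (array([538.3, -65. ]), array([150. ,  56.2]), np.float32(9.45)) z [37.8 57.1 68.7] top flat (array([538.2, -64.9]), array([149.3,  36.8]), np.float32(9.55)) 216 [519.1 -67.8  63.6]
scene band 40 [598.8 -54.5  61.3] (array([599.1, -54.1]), array([26.5, 24.3]), np.float32(47.07))
470 5 [-64. -61.]; 515 15 [-75. -52.]; 530 41 [-81. -51.]; 545 39 [-80. -47.]; 560 43 [-78. -46.]; 575 43 [-74. -42.]; 590 45 [-73. -40.]; 605 51 [-71. -36.]; 620 9 [-65. -48.]; 
470 31 [-93. -60.]; 485 39 [-90. -57.]; 500 36 [-86. -55.]; 515 32 [-86. -51.]; 530 37 [-83. -48.]; 590 17 [-67. -41.]; 605 34 [-70. -38.];
```

The bar has settled at about (541,-65) with yaw 9.4° and the bands up. It needs to be about 10 mm further along +x, then about 7.5° of squaring and a slide of about 24 mm. I first nudge its near end along its axis, with the finger's side.

```bash
python3 -m pendant '[[0.6,-3.1,26.8,0,0],[0.6,-3.1,26.8,0,0],[0.6,38,4.5,0,0],[0.6,38,4.5,0,0],[0.6,38.9,4.3,0,0],[0.6,0,0,10,-2.7],[0.6,0,0,0,0]]'; python3 -m pendant '[[0.6,0,-4,0,0],[0.6,0,-2,0,0],[0.6,0,0,0,0]]'
```

```text
time: 13.5
tool_pos: [442.9, -52.3, 24.0]
tcp_rot: [179.9, 0.0, -80.8]
ft_force: [-1.2, 0.7, 0.1]
finger_gap: 51.6
time: 13.8
tool_pos: [450.2, -49.4, 25.2]
tcp_rot: [-180.0, -0.0, -80.6]
ft_force: [-0.1, 0.2, -0.1]
finger_gap: 51.2
```

```bash
python3 -m pendant '[[0.6,0,-2,0,0],[0.6,0,-1,0,0],[0.6,0,0,0,0]]'; python3 -m pendant '[[0.6,0,-2.5,0,0],[0.6,0,-2.5,0,0],[0.6,0,-2.5,0,0],[0.6,0,-2,0,0],[0.6,0,0,0,0]]'; python3 ends.py|head -3
```

```text
time: 14.1
tool_pos: [452.4, -49.1, 24.9]
tcp_rot: [179.9, 0.0, -80.7]
ft_force: [-4.2, -0.4, 4.0]
finger_gap: 51.1
time: 14.6
tool_pos: [462.4, -47.8, 24.8]
tcp_rot: [-180.0, 0.0, -80.7]
ft_force: [-1.4, 0.3, -0.8]
finger_gap: 51.2
scene bar all (array([555.5, -61.6]), array([149.5,  56.6]), np.float32(9.67)) z [26.5 53.6 63.3] top flat (array([558.7, -60.9]), array([141.4,  33.8]), np.float32(8.69)) 365 [569.  -58.5  60.8]
top bar all (array([606.2, -55. ]), array([36.6, 55.2]), np.float32(-78.76)) z [38.7 59.8 67.9] top flat (array([606.1, -54.6]), array([36.5, 34.1]), np.float32(11.69)) 68 [607.3 -53.1  64.1]
scene band 42 [611.6 -53.6  62.7] (array([617.6, -51.7]), array([23.7, 29.6]), np.float32(-89.71))
```

```bash
python3 -m pendant '[[0.6,0,10,0,0],[0.6,-36.4,-3.4,0,0],[0.6,-36.4,-3.5,0,0],[0.6,-36.4,-3.5,0,0],[0.6,6.7,-40.5,0,0],[0.6,6.7,-40.5,0,0],[0.6,6.7,-40.5,0,0],[0.6,6.7,-40.5,0,0],[0.6,6.6,-40.3,0,0],[1,0,0,0,0]]'; python3 -m pendant '[[1,0,0,0,7.8],[1,0,0,0,7.8],[1,0,0,0,7.8],[1,0,0,0,7.8],[1,0,0,0,7.8],[1,0,0,0,7.8],[1,0,0,0,7.6],[1,0,0,0,0]]'; python3 -c "
from h import *
p,M,s=tool();print(M.T@(np.array([649.5,38,29])-p),s['joint_pos'].round())";python3 ends.py
```

```text
time: 15.8
tool_pos: [653.4, 59.1, 24.2]
tcp_rot: [-179.9, -0.0, -80.7]
ft_force: [-0.5, -0.0, -0.0]
finger_gap: 64.3
time: 16.6
tool_pos: [649.2, 59.5, 25.2]
tcp_rot: [-180.0, 0.0, -135.2]
ft_force: [0.1, -0.1, 0.6]
finger_gap: 85.1
[ 14.88507467 -15.48594167  -3.76694572] [  1.  25.  86.   0.  68. 136.]
scene bar all (array([555.2, -61.6]), array([150.6,  56.3]), np.float32(9.53)) z [26.8 53.9 63.2] top flat (array([557.1, -61.2]), array([144.2,  33.8]), np.float32(9.17)) 367 [568.9 -58.1  60.9]
top bar all (array([509. , -71.6]), array([66.2, 55.7]), np.float32(4.54)) z [40.5 60.3 69. ] top flat (array([510.1, -69.5]), array([65.8, 35.3]), np.float32(7.9)) 148 [510.9 -68.7  64.3]
scene band 44 [611.8 -52.1  62.3] (array([612.1, -53.4]), array([27.1, 26.4]), np.float32(60.82))
500 4 [-55. -54.]; 515 13 [-75. -53.]; 530 44 [-82. -49.]; 545 41 [-79. -48.]; 560 42 [-76. -43.]; 575 46 [-75. -42.]; 590 48 [-73. -39.]; 605 48 [-72. -36.]; 620 50 [-67. -34.]; 
485 42 [-93. -57.]; 500 39 [-89. -54.]; 515 33 [-86. -51.]; 530 34 [-83. -48.]; 590 9 [-73. -47.]; 605 24 [-70. -44.]; 620 32 [-71. -44.];
```

```bash
python3 -m pendant '[[1,15,-15.5,-4,0],[1,4,-4,0,0],[1,0,0,0,0]]'; python3 -m pendant '[[1,2,-2,0,0],[1,2,-2,0,0],[1,0,0,0,0]]';python3 -m pendant '[[1,1.5,-1.5,0,0],[1,1.5,-1.5,0,0],[1,0,0,0,0]]'
```

```text
time: 17.1
tool_pos: [650.3, 31.6, 29.0]
tcp_rot: [-180.0, 0.0, -135.1]
ft_force: [0.2, 0.1, 0.5]
finger_gap: 85.5
time: 17.4
tool_pos: [650.0, 26.9, 28.7]
tcp_rot: [180.0, -0.0, -135.1]
ft_force: [-0.3, 0.3, 0.6]
finger_gap: 85.5
time: 17.7
tool_pos: [650.1, 22.4, 28.9]
tcp_rot: [-180.0, -0.0, -135.1]
ft_force: [0.0, 0.5, -0.8]
finger_gap: 85.3
```

```bash
python3 -m pendant '[[1,1.5,-1.5,0,0],[1,1.5,-1.5,0,0],[1,0,0,0,0]]';python3 -m pendant '[[1,1.5,-1.5,0,0],[1,1.5,-1.5,0,0],[1,0,0,0,0]]'; python3 ends.py | grep bar
```

```text
time: 18.0
tool_pos: [650.1, 18.0, 28.9]
tcp_rot: [-180.0, -0.0, -135.1]
ft_force: [-0.4, 0.1, 0.6]
finger_gap: 85.3
time: 18.3
tool_pos: [650.3, 14.0, 29.0]
tcp_rot: [-180.0, 0.0, -135.1]
ft_force: [0.2, 0.8, -0.3]
finger_gap: 85.4
scene bar all (array([593.3, -74.2]), array([122.2,  54.9]), np.float32(40.07)) z [22.8 50.4 65. ] top flat (array([607.3, -59.5]), array([83.2, 38.4]), np.float32(42.35)) 122 [605.  -56.6  61.6]
top bar all (array([591. , -43.6]), array([20.6, 27.7]), np.float32(-89.16)) z [36.8 58.1 68.5] top flat (array([591.5, -49.6]), array([19.3, 16.2]), np.float32(3.74)) 21 [595.5 -48.4  65.2]
```

```bash
python3 -c "
from fit import *
p,W=cloud('scene'); cv2.imwrite('pics/c8.png',cv2.resize(p[145:285,170:290],None,fx=4.2,fy=4.2,interpolation=cv2.INTER_CUBIC))"
```

```text
(no output)
```

View pics/c8.png

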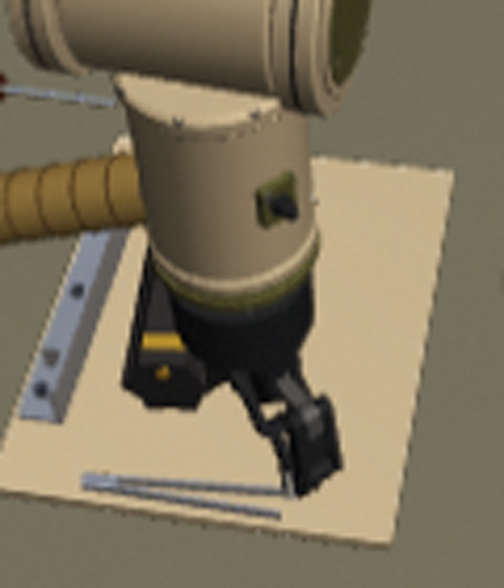

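The brass band is on top at (165,342) and the front finger is hidden behind the wrist. The rear finger passes above the tweezers. There's no contact yet, so I continue slowly.

```bash
for i in 1; do python3 -m pendant '[[1,1.5,-1.5,0,0],[1,1.5,-1.5,0,0],[1,0,0,0,0]]';done; python3 -m pendant '[[1,1.5,-1.5,0,0],[1,1.5,-1.5,0,0],[1,0,0,0,0]]'; python3 - <<'E'
from h import *
p,W=cloud("top"); q,V=cloud("scene"); t,M,s=tool()
for X in(W,V):
    for lab,I in(("bar",X),):
        w=X.reshape(-1,3); k=(w[:,0]>560)&(w[:,0]<680)&(w[:,1]>-100)&(w[:,1]<40)&(w[:,2]>25)&(w[:,2]<80)
        Q=w[k]
        for a in range(565,660,10):
            S=Q[abs(Q[:,0]-a)<5]
            if len(S)>2: print(a,len(S),np.round(S[:,1].min()),np.round(S[:,1].max()),np.round(S[S[:,1].argmax(),2]),end='; ')
    print()
E
```

```text
time: 18.85
tool_pos: [650.3, 9.6, 29.1]
tcp_rot: [-180.0, 0.0, -135.1]
ft_force: [1.9, 1.4, 0.3]
finger_gap: 85.2
time: 19.15
tool_pos: [650.2, 5.2, 29.0]
tcp_rot: [-180.0, -0.0, -135.1]
ft_force: [1.0, 1.7, 0.8]
finger_gap: 85.6
585 10 -48.0 -37.0 39.0; 595 29 -67.0 -36.0 44.0; 605 22 -67.0 -19.0 55.0; 615 12 -67.0 -18.0 71.0; 625 6 -67.0 -60.0 65.0; 
565 7 -93.0 -82.0 57.0; 575 13 -94.0 -75.0 60.0; 585 17 -93.0 -69.0 61.0; 595 22 -92.0 -64.0 60.0; 605 32 -89.0 -57.0 64.0; 615 49 -89.0 -24.0 45.0; 625 192 -90.0 -26.0 52.0;
```

Low but steady force. The bar may already be turning, so I back off and measure.

```bash
python3 -m pendant '[[1,-14,14,0,0],[1,-30,30,0,0],[1,-30,30,0,0],[1,0,0,0,0]]'; python3 ends.py
```

```text
time: 19.65
tool_pos: [649.4, 115.0, 28.6]
tcp_rot: [179.9, 0.0, -134.9]
ft_force: [-0.3, -0.5, 1.0]
finger_gap: 85.2
scene bar all (array([552.7, -66.6]), array([152.1,  57.5]), np.float32(4.56)) z [25.2 54.2 63.3] top flat (array([551.8, -65.7]), array([150.9,  33.8]), np.float32(3.6)) 359 [567.6 -63.5  60.9]
top bar all (array([548.8, -67.9]), array([150.3,  56.3]), np.float32(4.31)) z [37.3 57.7 68.3] top flat (array([548. , -67.5]), array([148.9,  34.2]), np.float32(4.28)) 207 [535.4 -67.9  64.1]
scene band 49 [611.  -61.9  62.4] (array([615.2, -61.3]), array([24.8, 26.6]), np.float32(-76.9))
485 5 [-60. -54.]; 515 11 [-70. -53.]; 530 40 [-83. -53.]; 545 41 [-81. -49.]; 560 45 [-82. -49.]; 575 42 [-80. -48.]; 590 46 [-79. -46.]; 605 44 [-79. -47.]; 620 54 [-78. -45.]; 
485 35 [-89. -57.]; 500 35 [-86. -54.]; 515 32 [-90. -54.]; 530 30 [-86. -54.]; 590 14 [-79. -48.]; 605 34 [-80. -48.]; 620 35 [-80. -48.];
```

Yaw is now 4.3° and the centre is at (550.5,-67). I push the right end about 12 mm more, then do the left.

```bash
python3 -m pendant '[[1,24,-24,0,0],[1,24,-24,0,0],[1,20,-20,0,0],[1,4,-4,0,0],[1,0,0,0,0]]'; python3 -m pendant '[[1,2,-2,0,0],[1,1.5,-1.5,0,0],[1,1.5,-1.5,0,0],[1,1.5,-1.5,0,0],[1,1.5,-1.5,0,0],[1,1.5,-1.5,0,0],[1,1.5,-1.5,0,0],[1,0,0,0,0]]'; python3 -m pendant '[[1,1.5,-1.5,0,0],[1,0,0,0,0]]'
```

```text
time: 20.35
tool_pos: [650.0, 6.2, 29.0]
tcp_rot: [-180.0, -0.0, -135.3]
ft_force: [0.9, 0.7, -0.4]
finger_gap: 85.1
time: 21.15
tool_pos: [650.2, -7.5, 29.0]
tcp_rot: [-180.0, 0.0, -135.1]
ft_force: [0.6, 0.8, 0.5]
finger_gap: 85.6
time: 21.35
tool_pos: [650.2, -9.5, 29.0]
tcp_rot: [-180.0, 0.0, -135.1]
ft_force: [1.1, 1.3, 0.7]
finger_gap: 85.4
```

```bash
python3 -m pendant '[[1,-14,14,0,0],[1,-30,30,0,0],[1,-25,25,0,-8],[1,0,0,0,-8],[1,0,0,0,-8],[1,0,0,0,-8],[1,0,0,0,-8],[1,0,0,0,-8],[1,0,0,0,0]]'; python3 ends.py | grep bar; python3 -c "
from h import *
p,M,s=tool();print(p,s['tcp_rot'],M.T@np.array([1,0,0]))"
```

```text
time: 22.25
tool_pos: [649.8, 87.9, 28.5]
tcp_rot: [179.9, -0.0, -87.0]
ft_force: [-0.0, -0.5, 0.6]
finger_gap: 85.4
scene bar all (array([551.8, -71.5]), array([ 56.9, 149.8]), np.float32(-2.82)) z [26.2 54.  63.3] top flat (array([552. , -70.1]), array([ 34.4, 150.7]), np.float32(-5.15)) 354 [565.7 -70.4  60.9]
top bar all (array([510.7, -70.8]), array([57.1, 76.2]), np.float32(-3.3)) z [35.9 59.4 69.1] top flat (array([507., -70.]), array([67.5, 32.1]), np.float32(0.08)) 153 [507.7 -70.7  65. ]
[650.06182337  88.15561483  28.76146686] [ 1.79979632e+02 -8.39351121e-03 -8.72796098e+01] [ 4.74619284e-02 -9.98872987e-01 -3.48128466e-04]
```

```bash
python3 -m pendant '[[1,19,1,0,0],[1,0,48,0,0],[1,0,48,0,0],[1,0,48,0,0],[1,0,48,0,0],[1,0,0,0,-8.4],[1,0,0,0,-8.4],[1,0,0,0,-8.4],[1,0,0,0,-8.4],[1,0,0,0,-8.4]]'; python3 -m pendant '[[1,0,0,0,0]]'; python3 ends.py; python3 -c "
from h import *
p,M,s=tool();print(p,s['tcp_rot'],M.T@(np.array([458,15,29])-p))"
```

```text
time: 23.45
tool_pos: [458.5, 58.7, 29.1]
tcp_rot: [-180.0, -0.0, -44.9]
ft_force: [0.4, 1.2, 0.3]
finger_gap: 85.5
time: 23.55
tool_pos: [458.5, 58.8, 29.1]
tcp_rot: [-180.0, -0.0, -45.1]
ft_force: [0.3, 0.3, 0.4]
finger_gap: 85.3
scene bar all (array([551.3, -71.7]), array([ 57.1, 150.7]), np.float32(-2.91)) z [27.2 54.2 63.5] top flat (array([550.9, -70.2]), array([ 33.8, 149.9]), np.float32(-3.25)) 353 [566.5 -70.2  61. ]
top bar all (array([510.8, -70.6]), array([56.1, 77.7]), np.float32(-1.01)) z [36.5 58.3 68.5] top flat (array([506.8, -71.7]), array([67.5, 35.1]), np.float32(0.07)) 159 [508.8 -70.9  63.8]
scene band 3 [492.  -54.9  61.2] (array([493.1, -54.9]), array([1. , 7.5]), np.float32(-6.91))
scene band 47 [608.7 -75.3  62.1] (array([608.5, -75.6]), array([24.9, 27.2]), np.float32(-46.03))
485 8 [-57. -51.]; 500 6 [-56. -52.]; 515 12 [-69. -54.]; 530 38 [-85. -53.]; 545 35 [-86. -55.]; 560 40 [-86. -57.]; 575 46 [-89. -55.]; 590 41 [-89. -56.]; 605 46 [-90. -58.]; 620 52 [-91. -59.]; 
470 8 [-83. -57.]; 485 38 [-86. -54.]; 500 40 [-90. -51.]; 515 31 [-86. -54.]; 530 35 [-89. -54.]; 545 4 [-89. -79.]; 590 15 [-93. -60.]; 605 32 [-93. -57.]; 620 29 [-93. -60.]; 
[458.45361176  59.2239482   28.92099167] [ 1.79997538e+02 -6.00591269e-03 -4.53299570e+01] [31.13172765 31.41304823 -0.07439496]
```

```bash
python3 -m pendant '[[1,20,20,0,0],[1,12,12,0,0],[1,5,5,0,0],[1,2,2,0,0],[1,0,0,0,0]]'; python3 -m pendant '[[1,1.5,1.5,0,0],[1,1.5,1.5,0,0],[1,1.5,1.5,0,0],[1,1.5,1.5,0,0],[1,1.5,1.5,0,0],[1,1.5,1.5,0,0],[1,1.5,1.5,0,0],[1,0,0,0,0]]'; python3 ends.py | sed -n '1p;2p;5,9p'
```

```text
time: 24.25
tool_pos: [458.3, 4.5, 28.9]
tcp_rot: [-180.0, 0.0, -45.2]
ft_force: [0.5, -0.2, -0.5]
finger_gap: 85.1
time: 25.05
tool_pos: [458.3, -10.8, 28.8]
tcp_rot: [180.0, 0.0, -45.1]
ft_force: [-0.3, 1.2, 0.2]
finger_gap: 85.0
scene bar all (array([558.2, -74.4]), array([ 63.9, 140.7]), np.float32(-2.79)) z [25.3 54.9 64.4] top flat (array([562. , -72.6]), array([ 47.4, 133.1]), np.float32(-8.38)) 360 [568.4 -72.5  61.4]
top bar all (array([607.2, -75.5]), array([52.5, 32.1]), np.float32(89.86)) z [39.1 58.4 67.9] top flat (array([606.9, -75.1]), array([30.4, 35.7]), np.float32(-88.99)) 53 [608.5 -74.7  64.5]
590 14 [-92. -60.]; 605 34 [-93. -60.]; 620 37 [-93. -60.];
```

```bash
python3 -m pendant '[[1,1.5,1.5,0,0],[1,1.5,1.5,0,0],[1,1.5,1.5,0,0],[1,1.5,1.5,0,0],[1,0,0,0,0],[1,-10,-10,0,0],[1,-25,-25,0,0],[1,0,0,0,0]]'; python3 ends.py
```

```text
time: 26.05
tool_pos: [458.6, 32.8, 29.0]
tcp_rot: [-179.9, 0.0, -45.0]
ft_force: [0.5, 0.3, -0.5]
finger_gap: 85.1
scene bar all (array([554.7, -79. ]), array([149.6,  56.5]), np.float32(6.28)) z [25.5 53.9 64.3] top flat (array([574.4, -76.3]), array([108.5,  32.8]), np.float32(5.12)) 333 [573.  -76.5  61.2]
top bar all (array([508.1, -95. ]), array([67.1, 38.5]), np.float32(0.4)) z [38.5 61.2 68.4] top flat (array([508.3, -89.1]), array([26.2, 64.4]), np.float32(-0.7)) 116 [509.3 -87.9  63.6]
scene band 49 [612.2 -72.2  62.4] (array([617. , -71.8]), array([23.4, 27. ]), np.float32(-79.87))
500 18 [-13.   8.]; 530 39 [-96. -65.]; 545 42 [-95. -64.]; 560 40 [-93. -61.]; 575 46 [-92. -60.]; 590 41 [-90. -60.]; 605 45 [-91. -57.]; 620 48 [-90. -56.]; 
485 30 [-105.  -79.]; 500 28 [-102.  -79.]; 515 21 [-99. -79.]; 530 22 [-99. -79.]; 545 4 [-89. -79.]; 590 15 [-93. -61.]; 605 35 [-93. -60.]; 620 41 [-93. -54.];
```

```bash
python3 -m pendant '[[1,-19,-19,0,8.4],[1,0,0,0,8.4],[1,0,0,0,8.4],[1,0,0,0,8.4],[1,0,0,0,8.4],[1,0,-48,0,0],[1,0,-48,0,0],[1,0,-48,0,0],[1,0,-48,0,0]]';  python3 -m pendant '[[1,0,0,0,8],[1,0,0,0,8],[1,0,0,0,8],[1,0,0,0,8],[1,0,0,0,8],[1,0,0,0,8]]';python3 -c "
from h import *
p,M,s=tool();print(p,s['tcp_rot'],M.T@(np.array([651,5,29])-p))"
```

```text
time: 27.15
tool_pos: [652.2, 65.8, 28.7]
tcp_rot: [-180.0, -0.0, -87.2]
ft_force: [0.5, 0.1, 1.7]
finger_gap: 85.3
time: 27.75
tool_pos: [650.3, 65.7, 28.7]
tcp_rot: [-180.0, -0.0, -135.5]
ft_force: [-0.2, 0.0, -0.1]
finger_gap: 85.4
[650.3119029   65.70864388  28.65239868] [-1.79993071e+02 -2.28440504e-02 -1.35486763e+02] [ 42.07071479 -43.77308226  -0.3255339 ]
```

```bash
python3 -m pendant '[[1,24,-25,0,0],[1,18,-18.8,0,0],[1,4,-4,0,0],[1,3,-3,0,0],[1,0,0,0,0]]'; python3 -m pendant '[[1,1.5,-1.5,0,0],[1,1.5,-1.5,0,0],[1,1.5,-1.5,0,0],[1,1.2,-1.2,0,0],[1,0,0,0,0]]'; python3 -m pendant '[[1,1,-1,0,0],[1,1,-1,0,0],[1,0,0,0,0]]'
```

```text
time: 28.25
tool_pos: [651.3, -4.0, 28.8]
tcp_rot: [180.0, -0.0, -135.1]
ft_force: [-0.1, 0.0, 0.2]
finger_gap: 85.7
time: 28.75
tool_pos: [651.6, -11.3, 29.1]
tcp_rot: [-180.0, 0.0, -135.1]
ft_force: [1.0, 1.4, 0.2]
finger_gap: 85.4
time: 29.05
tool_pos: [651.5, -14.5, 29.0]
tcp_rot: [-180.0, 0.0, -135.1]
ft_force: [2.2, 1.9, 0.7]
finger_gap: 85.7
```

```bash
python3 -m pendant '[[1,1,-1,0,0],[1,1,-1,0,0],[1,0.8,-0.8,0,0],[1,0,0,0,0]]'; python3 ends.py
```

```text
time: 29.45
tool_pos: [651.4, -18.5, 29.0]
tcp_rot: [-180.0, 0.0, -135.1]
ft_force: [2.2, 2.0, 1.3]
finger_gap: 85.5
scene bar all (array([608.4, -96.9]), array([88.8, 46.7]), np.float32(44.9)) z [22.5 47.7 64.6] top flat (array([617.1, -84.7]), array([60.9, 29.3]), np.float32(48.69)) 67 [615.5 -85.1  62. ]
top bar all (array([600. , -69.9]), array([41.4, 13.1]), np.float32(67.73)) z [41.5 62.2 68. ] top flat (array([597.6, -70.8]), array([38. , 10.7]), np.float32(78.12)) 19 [596.2 -79.1  64.1]
scene band 23 [611.  -90.5  62.9] (array([614.4, -88.1]), array([27.5, 11.5]), np.float32(37.14))
590 9 [-101.  -94.]; 605 20 [-100.  -84.]; 620 51 [-102.  -50.]; 
590 11 [-89. -70.]; 605 17 [-90. -44.]; 620 8 [-93. -86.];
```

```bash
python3 -m pendant '[[1,0.5,-0.5,0,0],[1,0.5,-0.5,0,0],[1,0,0,0,0]]';python3 -m pendant '[[1,-10,10,0,0],[1,-30,30,0,0],[1,-20,20,0,-8],[1,0,0,0,-8],[1,0,0,0,-8],[1,0,0,0,-8],[1,0,0,0,-8],[1,0,0,0,-8],[1,0,0,0,0]]'; python3 ends.py;python3 -c "
from h import *
p,M,s=tool();print(p,s['tcp_rot'])
p,W=cloud('scene'); cv2.imwrite('pics/c9.png',cv2.resize(p[145:285,160:290],None,fx=4.2,fy=4.2,interpolation=cv2.INTER_CUBIC))"
```

```text
time: 29.95
tool_pos: [651.3, -19.7, 28.9]
tcp_rot: [180.0, 0.0, -135.1]
ft_force: [2.0, 2.1, 1.4]
finger_gap: 85.3
time: 30.85
tool_pos: [650.8, 65.9, 28.4]
tcp_rot: [179.9, -0.0, -86.9]
ft_force: [-0.1, 0.4, -0.3]
finger_gap: 85.2
scene bar all (array([552.1, -88. ]), array([ 64.4, 149.2]), np.float32(-0.34)) z [24.1 53.2 63.6] top flat (array([573.2, -84.6]), array([ 34.6, 105.5]), np.float32(-1.91)) 331 [571.9 -83.5  61. ]
top bar all (array([506.9, -85.2]), array([68.2, 52.5]), np.float32(0.42)) z [36.6 59.9 68.9] top flat (array([506.9, -84.6]), array([34.9, 68.1]), np.float32(-0.14)) 161 [508.  -84.3  64.3]
scene band 46 [609.3 -84.8  63. ] (array([614.5, -86.5]), array([29.5, 25.4]), np.float32(80.76))
530 36 [-98. -70.]; 545 40 [-100.  -67.]; 560 42 [-100.  -68.]; 575 43 [-99. -69.]; 590 42 [-100.  -68.]; 605 49 [-102.  -68.]; 620 55 [-101.  -69.]; 
470 7 [-98. -74.]; 485 39 [-102.  -67.]; 500 41 [-102.  -67.]; 515 35 [-102.  -67.]; 530 42 [-102.  -67.]; 545 4 [-89. -79.]; 590 14 [-102.  -69.]; 605 33 [-102.  -70.]; 620 26 [-106.  -70.]; 
[651.22520422  65.44796345  28.72919179] [ 1.79975556e+02 -3.95646086e-03 -8.72641102e+01]
```

View pics/c9.png

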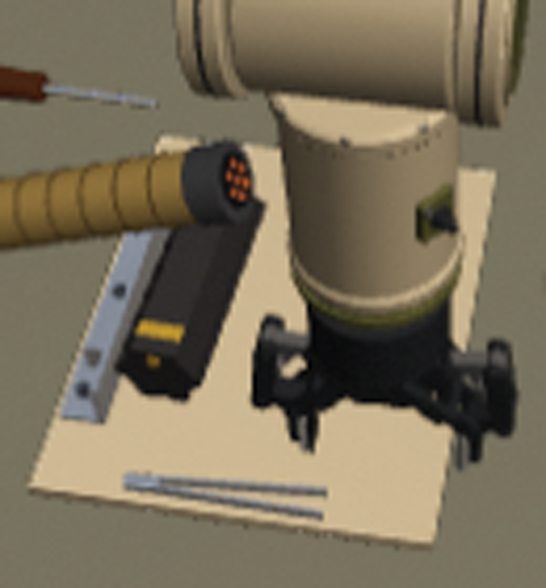

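The marked flat is up with its band at (160,330), and the bar lies nearly along the stop. The left end still needs about 7 mm.

```bash
python3 -m pendant '[[1,8,48,0,0],[1,0,48,0,0],[1,0,48,0,0],[1,0,48,0,0],[1,0,0,0,-8.4],[1,0,0,0,-8.4],[1,0,0,0,-8.4],[1,0,0,0,-8.4],[1,0,0,0,-8.4]]'; python3 -m pendant '[[1,20,20,0,0],[1,20,20,0,0],[1,4,4,0,0],[1,0,0,0,0]]'
```

```text
time: 32.0
tool_pos: [460.2, 47.4, 29.2]
tcp_rot: [-180.0, -0.0, -44.9]
ft_force: [1.2, -0.5, 0.7]
finger_gap: 85.7
time: 32.4
tool_pos: [460.1, -15.4, 29.1]
tcp_rot: [-180.0, -0.0, -45.3]
ft_force: [0.3, 0.0, 0.3]
finger_gap: 85.2
```

```bash
python3 -m pendant '[[1,1,1,0,0],[1,1,1,0,0],[1,1,1,0,0],[1,0,0,0,0]]'; python3 -m pendant '[[1,0.7,0.7,0,0],[1,0.7,0.7,0,0],[1,0,0,0,0]]'; python3 -m pendant '[[1,0.5,0.5,0,0],[1,0.5,0.5,0,0],[1,0,0,0,0]]'
```

```text
time: 32.8
tool_pos: [459.8, -18.4, 28.8]
tcp_rot: [-180.0, 0.0, -45.1]
ft_force: [0.3, 2.3, 0.4]
finger_gap: 85.4
time: 33.1
tool_pos: [459.8, -20.9, 28.8]
tcp_rot: [180.0, 0.0, -45.1]
ft_force: [-1.2, 2.4, -0.2]
finger_gap: 85.3
time: 33.4
tool_pos: [460.0, -22.5, 28.9]
tcp_rot: [180.0, -0.0, -45.1]
ft_force: [-1.8, 0.9, 0.4]
finger_gap: 85.5
```

```bash
python3 -m pendant '[[1,0.5,0.5,0,0],[1,0.5,0.5,0,0],[1,0,0,0,0]]'; python3 ends.py | tail -1; python3 -m pendant '[[1,0.5,0.5,0,0],[1,0.3,0.3,0,0],[1,0,0,0,0]]'
```

```text
time: 33.7
tool_pos: [460.0, -24.0, 28.9]
tcp_rot: [180.0, -0.0, -45.1]
ft_force: [-2.3, 1.2, 0.0]
finger_gap: 85.4
590 18 [-102.  -70.]; 605 31 [-103.  -70.]; 620 29 [-102.  -67.]; 
time: 34.2
tool_pos: [460.0, -25.0, 28.9]
tcp_rot: [-180.0, 0.0, -45.1]
ft_force: [-1.6, 2.2, 1.6]
finger_gap: 85.7
```

```bash
python3 -m pendant '[[1,-6,-6,0,0],[1,-25,-25,0,0],[1,-15,-15,0,0]]'; cat > gap.py <<'E'
from h import *
for n in("top","scene"):
    p,W=cloud(n); x,y,z=W[...,0],W[...,1],W[...,2]
    h=cv2.cvtColor(p,cv2.COLOR_BGR2HSV)
    pale=(p.min(-1)>90)&(abs(z-12)<5)
    dk=(p.max(-1)<75)&(z>57)&(z<70)&(y<-40)&(y>-125)
    st=(z>42)&(z<53)&(p.max(-1)>80)&(y<-100)&(y>-150)
    for a in range(475,625,10):
        k=dk&(abs(x-a)<5); s=st&(abs(x-a)<5)
        if k.sum()>8: print(n,a,np.round(np.percentile(y[k],[5,95])),"mid",np.round(np.percentile(y[k],[5,95]).mean(),1),"stop",np.round(np.percentile(y[s],95),1) if s.sum()>2 else None, "face+29", round(-118+.0323*(a-550)+29,1))
E
python3 gap.py; python3 -c "
from fit import *
bar((-125,-20))"
```

```text
time: 34.5
tool_pos: [460.3, 41.5, 29.1]
tcp_rot: [-180.0, -0.0, -45.1]
ft_force: [0.4, 0.2, 0.5]
finger_gap: 85.6
top 475 [-108.  -77.] mid -92.2 stop -122.8 face+29 -91.4
top 485 [-108.  -77.] mid -92.5 stop -122.6 face+29 -91.1
top 495 [-108.  -77.] mid -92.4 stop -122.9 face+29 -90.8
top 505 [-106.  -76.] mid -91.5 stop None face+29 -90.5
top 515 [-108.  -77.] mid -92.6 stop -122.6 face+29 -90.1
top 525 [-104.  -74.] mid -89.1 stop -122.6 face+29 -89.8
top 535 [-106.  -73.] mid -89.8 stop None face+29 -89.5
top 595 [-106.  -72.] mid -88.8 stop None face+29 -87.5
top 615 [-102.  -68.] mid -85.1 stop -120.0 face+29 -86.9
scene 525 [-96. -74.] mid -85.0 stop -119.9 face+29 -89.8
scene 535 [-103.  -74.] mid -88.9 stop -120.1 face+29 -89.5
scene 545 [-101.  -73.] mid -87.0 stop -119.5 face+29 -89.2
scene 555 [-101.  -73.] mid -87.3 stop -120.3 face+29 -88.8
scene 565 [-100.  -72.] mid -86.0 stop -118.4 face+29 -88.5
scene 575 [-100.  -71.] mid -85.5 stop -118.6 face+29 -88.2
scene 585 [-101.  -71.] mid -85.7 stop -118.7 face+29 -87.9
scene 595 [-100.  -70.] mid -84.9 stop -118.0 face+29 -87.5
scene 605 [-101.  -69.] mid -84.9 stop -117.7 face+29 -87.2
scene 615 [-98. -68.] mid -82.9 stop -116.7 face+29 -86.9
scene bar all (array([561.8, -89.4]), array([131.5,  60.4]), np.float32(3.76)) z [25.7 53.7 63.7] top flat (array([574.5, -86.1]), array([105.2,  33.5]), np.float32(0.91)) 318 [572.9 -85.7  61.2]
top bar all (array([507.4, -93.7]), array([67.9, 58.2]), np.float32(1.39)) z [29.7 58.6 69.3] top flat (array([507.2, -92.1]), array([66.7, 35.1]), np.float32(3.1)) 163 [510.1 -90.8  64.1]
```

The left end is at the stop within measuring error. The right end still looks 1–3 mm off, so I give it one more gentle push, turning while moving to save time.

```bash
python3 -m pendant '[[1,-14,-14,0,8.2],[1,11.4,-15.2,0,8.2],[1,9.1,-16.7,0,8.2],[1,6.6,-17.8,0,8.2],[1,4,-18.6,0,8.2],[1,1.3,-19,0,8.2],[1,-1.4,-18.9,0,8.2],[1,-4.1,-18.6,0,8.2],[1,-6.7,-17.8,0,8.2],[1,-9.2,-16.6,0,8.2]]'; python3 -m pendant '[[1,-11.4,-15.2,0,8.2],[1,0,0,0,0]]'
```

```text
time: 35.7
tool_pos: [632.1, 58.4, 28.7]
tcp_rot: [-180.0, -0.0, -127.5]
ft_force: [0.8, 0.3, 0.8]
finger_gap: 85.5
time: 35.9
tool_pos: [652.3, 58.2, 29.2]
tcp_rot: [-179.9, 0.1, -135.5]
ft_force: [0.5, 0.1, 0.2]
finger_gap: 85.6
```

```bash
python3 -m pendant '[[1,24,-24,0,0],[1,20,-20,0,0],[1,7,-7,0,0],[1,1,-1,0,0]]'; python3 -m pendant '[[1,1.2,-1.2,0,0],[1,0.8,-0.8,0,0],[1,0.6,-0.6,0,0]]';  python3 -m pendant '[[1,0.6,-0.6,0,0],[1,0,0,0,0]]'
```

```text
time: 36.3
tool_pos: [649.1, -15.6, 28.7]
tcp_rot: [180.0, -0.0, -135.3]
ft_force: [-0.0, -0.4, 0.0]
finger_gap: 85.3
time: 36.6
tool_pos: [649.8, -16.6, 28.9]
tcp_rot: [180.0, 0.0, -135.2]
ft_force: [-0.4, 0.3, -0.0]
finger_gap: 85.3
time: 36.8
tool_pos: [649.8, -17.7, 28.8]
tcp_rot: [180.0, 0.0, -135.2]
ft_force: [0.7, 1.0, -0.2]
finger_gap: 85.5
```

```bash
python3 -m pendant '[[1,0.8,-0.8,0,0],[1,0.6,-0.6,0,0],[1,0,0,0,0]]';  python3 -m pendant '[[1,0.6,-0.6,0,0],[1,0.6,-0.6,0,0],[1,0,0,0,0]]'; python3 -m pendant '[[1,0.5,-0.5,0,0],[1,0,0,0,0]]'
```

```text
time: 37.1
tool_pos: [650.0, -20.3, 29.0]
tcp_rot: [-180.0, 0.0, -135.3]
ft_force: [0.3, 1.4, -1.4]
finger_gap: 85.1
time: 37.4
tool_pos: [650.0, -22.1, 29.0]
tcp_rot: [-180.0, 0.0, -135.3]
ft_force: [1.2, 1.7, 0.8]
finger_gap: 85.5
time: 37.6
tool_pos: [650.0, -22.4, 29.0]
tcp_rot: [180.0, 0.0, -135.3]
ft_force: [2.3, 4.5, 0.1]
finger_gap: 85.6
```

The force rose to 4.5 N and the motion stalled, so the right end is on the stop. I back off and check.

```bash
python3 -m pendant '[[1,-3,3,0,0],[1,-20,20,0,0],[1,-30,30,0,0],[1,-10,10,0,0]]'; python3 gap.py;python3 -c "
from fit import *
p,W=cloud('scene'); a=p[165:265,165:275]; cv2.imwrite('pics/c10.png',cv2.resize(a,None,fx=6,fy=6,interpolation=cv2.INTER_CUBIC))"
```

```text
time: 38.0
tool_pos: [649.6, 69.2, 28.6]
tcp_rot: [179.9, -0.0, -135.2]
ft_force: [-1.0, 0.2, 0.9]
finger_gap: 85.5
top 475 [-107.  -77.] mid -92.1 stop -123.0 face+29 -91.4
top 485 [-108.  -76.] mid -92.2 stop -123.0 face+29 -91.1
top 495 [-109.  -73.] mid -91.1 stop -122.8 face+29 -90.8
top 505 [-108.  -75.] mid -91.9 stop -122.5 face+29 -90.5
top 515 [-108.  -76.] mid -92.3 stop None face+29 -90.1
top 525 [-105.  -76.] mid -90.8 stop -122.5 face+29 -89.8
top 535 [-105.  -75.] mid -90.3 stop -122.7 face+29 -89.5
top 595 [-105.  -73.] mid -89.2 stop None face+29 -87.5
top 615 [-105.  -73.] mid -89.3 stop -120.3 face+29 -86.9
scene 525 [-98. -74.] mid -86.3 stop -120.5 face+29 -89.8
scene 535 [-102.  -74.] mid -88.0 stop -119.8 face+29 -89.5
scene 545 [-103.  -73.] mid -88.2 stop -118.3 face+29 -89.2
scene 555 [-101.  -74.] mid -87.5 stop -119.3 face+29 -88.8
scene 565 [-103.  -74.] mid -88.0 stop -118.7 face+29 -88.5
scene 575 [-102.  -74.] mid -88.0 stop -118.8 face+29 -88.2
scene 585 [-102.  -73.] mid -87.5 stop -118.2 face+29 -87.9
scene 595 [-102.  -74.] mid -88.1 stop -117.9 face+29 -87.5
scene 605 [-104.  -72.] mid -88.1 stop -117.2 face+29 -87.2
scene 615 [-103.  -72.] mid -87.4 stop -116.6 face+29 -86.9
```

View pics/c10.png

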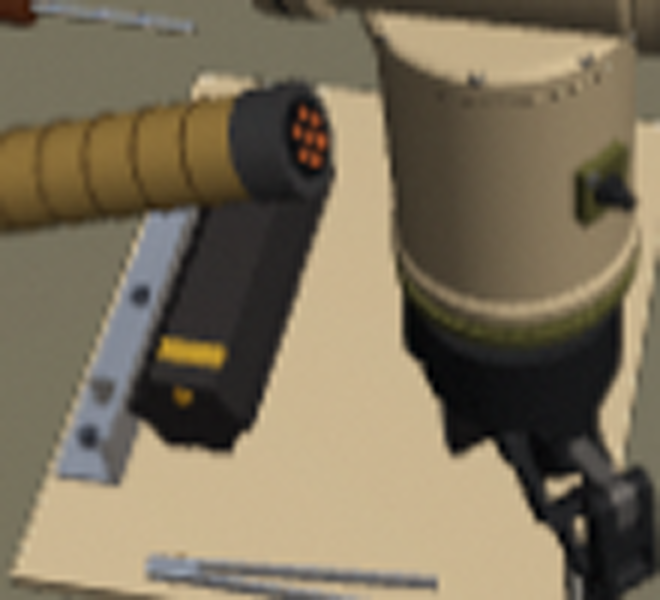

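The right end touches the stop and the bands are up at (193,352). The left end still shows 1–2 mm, so I give it one last light nudge within the time limit.

```bash
python3 -m pendant '[[1,13.5,13.4,0,-8.2],[1,11.4,15.2,0,-8.2],[1,9.2,16.6,0,-8.2],[1,6.7,17.8,0,-8.2],[1,4.1,18.6,0,-8.2],[1,1.4,18.9,0,-8.2],[1,-1.3,19,0,-8.2],[1,-4,18.6,0,-8.2],[1,-6.6,17.8,0,-8.2],[1,-9.1,16.7,0,-8.2]]'; python3 -m pendant '[[1,0,0,0,-8.2],[1,22,22,0,0],[1,22,22,0,0],[1,14,14,0,0],[1,2.5,2.5,0,0],[1,0,0,0,0]]'
```

```text
time: 39.15
tool_pos: [459.4, 64.9, 28.9]
tcp_rot: [180.0, -0.0, -53.0]
ft_force: [-0.1, 0.5, 0.2]
finger_gap: 85.2
time: 39.75
tool_pos: [459.9, -20.4, 28.9]
tcp_rot: [180.0, -0.0, -45.2]
ft_force: [0.2, 0.5, -0.5]
finger_gap: 85.8
```

```bash
python3 -m pendant '[[1,1,1,0,0],[1,1,1,0,0],[1,0,0,0,0]]'; python3 -m pendant '[[1,0.8,0.8,0,0],[1,0.4,0.4,0,0]]'
```

```text
time: 40.05
tool_pos: [460.0, -21.4, 28.8]
tcp_rot: [180.0, 0.0, -45.0]
ft_force: [0.3, -0.8, -0.5]
finger_gap: 85.4
time: 40.25
tool_pos: [460.0, -23.3, 28.9]
tcp_rot: [180.0, 0.0, -45.0]
ft_force: [0.7, 0.3, -0.0]
finger_gap: 85.4
```

```bash
python3 -m pendant '[[1,1,1,0,0],[1,0.6,0.6,0,0]]'; python3 -m pendant '[[1,0.5,0.5,0,0],[1,0,0,0,0]]'
```

```text
time: 40.45
tool_pos: [459.8, -25.6, 28.8]
tcp_rot: [-180.0, 0.0, -45.1]
ft_force: [-1.0, 2.4, 0.3]
finger_gap: 85.4
time: 40.65
tool_pos: [459.7, -26.2, 28.8]
tcp_rot: [-180.0, 0.0, -45.1]
ft_force: [-0.8, 3.6, 0.6]
finger_gap: 85.2
```

```bash
python3 -m pendant '[[1,0.5,0.5,0,0],[1,0,0,0,0]]'; python3 -m pendant '[[1,-3,-3,0,0],[1,-18,-18,0,0],[1,-20,-20,0,0],[1,0,0,0,0]]'; python3 gap.py; python3 ends.py | grep band
```

```text
time: 40.85
tool_pos: [459.7, -26.6, 28.7]
tcp_rot: [-180.0, 0.1, -45.1]
ft_force: [-1.3, 6.2, 0.3]
finger_gap: 85.5
time: 41.25
tool_pos: [460.3, 32.7, 29.1]
tcp_rot: [-180.0, -0.0, -45.0]
ft_force: [0.1, 0.3, 0.4]
finger_gap: 85.4
top 475 [-108.  -80.] mid -93.9 stop -122.6 face+29 -91.4
top 485 [-112.  -77.] mid -94.3 stop -123.5 face+29 -91.1
top 495 [-112.  -77.] mid -94.3 stop -122.6 face+29 -90.8
top 505 [-108.  -77.] mid -92.5 stop -122.4 face+29 -90.5
top 515 [-107.  -77.] mid -91.7 stop -122.7 face+29 -90.1
top 525 [-108.  -78.] mid -93.0 stop None face+29 -89.8
top 535 [-108.  -77.] mid -92.6 stop -122.5 face+29 -89.5
top 595 [-104.  -73.] mid -88.5 stop None face+29 -87.5
top 615 [-106.  -73.] mid -89.6 stop -119.9 face+29 -86.9
scene 525 [-97. -74.] mid -85.7 stop -120.0 face+29 -89.8
scene 535 [-104.  -75.] mid -89.6 stop -120.3 face+29 -89.5
scene 545 [-103.  -75.] mid -88.8 stop -119.3 face+29 -89.2
scene 555 [-103.  -76.] mid -89.5 stop -118.6 face+29 -88.8
scene 565 [-103.  -75.] mid -88.7 stop -118.5 face+29 -88.5
scene 575 [-102.  -74.] mid -88.0 stop -117.9 face+29 -88.2
scene 585 [-102.  -74.] mid -88.0 stop -118.9 face+29 -87.9
scene 595 [-103.  -73.] mid -88.0 stop -117.3 face+29 -87.5
scene 605 [-103.  -72.] mid -87.6 stop -117.8 face+29 -87.2
scene 615 [-101.  -72.] mid -86.5 stop -116.9 face+29 -86.9
scene band 50 [610.5 -87.6  62.1] (array([614.7, -87.1]), array([24.9, 29.6]), np.float32(-86.78))
```

Both ends now lie about 29–30 mm from the stop's face, and each reached the stop with a force rise. The bands are on top and the tool is clear, so I hand in.

```bash
python3 -c "
from bench import hand_in,r
print(hand_in(), r.sense()['time'])"
```

```text
the job is handed in; nothing more can be done
the job is handed in; nothing more can be done
```

I rolled the bar two flats towards the stop and let it settle on each, so the plain flat with the two brass bands is on top. Then I slid it home, pushing its ends in turn because the tool could only be held vertical, and handed in at about 41.4 s with the gripper clear.

**Last checks that passed:**
- **Marked flat:** the last view, taken just before the final nudge, shows a brass band on top. The depth reading after that nudge still finds the band at the top height of about 62 mm.
- **Against the stop:** both ends met the stop with a gentle force rise, about 4.5 N on the right and 6.2 N on the left.
- **Position:** the bar's axis is about 29–31 mm from the stop's face all along (home is 29 mm) and nearly parallel to it. Its middle was at about x = 551, against about 553 for the muzzle.
- **Other things:** I felt no contact with the burner, and the tweezers looked undisturbed. I did not measure the other bystanders again at the end.

**Problems and disagreements:**
- **Second roll:** my first try did not tip the bar because the gripper's linkage rode on its upper flat. The bar slid about 2 mm, so I backed off and repeated the roll with a narrower opening.
- **Cameras:** the two cameras disagree by 1–3 mm, so a gap of about 1 mm at either end cannot be ruled out.

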